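# Hang the tipping hopper and empty its wooden balls

## Robot

A 6-joint arm with a two-finger parallel gripper is mounted at the origin on the work surface. World frame = base frame: x ahead of the robot, y to its left, z up, the work surface at z = 0. Lengths are in m, angles in rad, forces in N, time in s.
With the tool pointing down it reaches from about 0.375 to 0.75 m from the base axis. Payload 9 kg.
Tool frame: the origin (TCP) lies at the very end of the fingers, on their centre line; the grasp point (between the pads) lies 19 mm behind it; x points along the fingers, y is the direction in which the jaws open and shut, and the axes are right-handed (so a half turn about x gives the same grasp; the last joint's range is limited). The gripper opens to 85 mm and grips with 20 to 120 N. Pads are 22 mm wide; open, the fingers measure 114 mm over their backs; the gripper's body (76 mm by 85 mm) begins 54 mm behind the grasp point. The pads swing forward as they close: fully open they stand 13 mm farther back than shut.
Start: joints at [0.888, 0.104, 0.097, 1.564, 0, 1.353], TCP at [0.269, 0.536, 0.231] pointing down, gripper open.
Joint ranges: [-2.99, 2.99], [-0.84, 1.86], [-1.1, 1.16], [-1.84, 2.11], [-1.51, 1.56], [-3.14, 3.14]. Speed limits (rad/s): [2.22, 2.22, 2.57, 3.14, 3.14, 3.14].

## Interface

Orientations are given as a unit quaternion [w, x, y, z].
In Python, from workcell import robot, viewer gives the robot as it stands. The module is installed in compiled form; this text tells all that it offers.
- The arm moves only by the tool servo_tool, never from a script. Its argument "commands" is a list of rows, each a list of 3 entries, a list of its own where there are three numbers: the turn, a rotation vector about the tool's x, y, z in rad, then the shift along the tool's x, y, z in m, then the opening in per cent of the stroke, from 0 (shut) to 100 (fully open). A call has 1 to 20 rows; each row is the pose to reach, as a shift and turn from the pose commanded when the call began, along the tool's axes at that moment; what a row does not reach only later rows make up. A row lasts 1/10 s, in which the tool goes at most 50 mm and 8.59 degrees, less where a joint would pass 70% of its speed; a pose out of reach is approached as far as the arm can. A call with a gripper value outside its range is refused whole. The fingers move at their own pace and stop on an object; "newtons" is the grip in N (left out, the last holds). Time passes only in rows, so rows that repeat a pose let the fingers close. It gives the time, the measured TCP pose, the force and the opening at its end, in the units of the state.
- robot.observe(): the state, without advancing time (a new reading comes with each control period).
- viewer.get_image(name): name is "scene" or "top"; returns a dict with "img" (400x640x3 uint8, red, green, blue), "fx", "fy", "cx", "cy" (pixels), "eye" and "rotation" of the camera in the world. Camera axes: x right, y down, z forward; pixel columns grow to the right and rows downward; lengths in m; the calibration is good to about 2 mm. A picture is of the moment at which its call begins. There is no depth.
- robot.hand_in(): hands the job in, once; it reports no verdict.
The state is a dict: "time_s": time; "q": joint angles; "dq": joint speeds; "tau": joint torques, N m; "ee_pos": TCP position; "tool_rot": TCP orientation; "force": force on the tool from outside, world axes, zero at the start; "moment": the same for the moment, N m; "width": opening from 0.0 (shut) to 1.0 (fully open).
Only numpy, scipy, OpenCV 4.12 (cv2) and the standard library are available. Lean on these libraries where they do the work, as an engineer would, in place of code of your own. Each camera call takes 0.05 s, during which the arm holds its last target. There are 200 camera calls.

## Task

Carry the plywood hopper with its balls to the stand and lower it gently into place facing the tray, pins in both notches and its back on the rest, and let go. Then take it by the roller grip at its back, tip it forward on its pins to about 60 degrees (never past 75) and hold it there for a second, so that all three balls roll out into the tray. Bring it back level without letting it fall, leave it resting in the stand, and do not disturb the gear, glue bottle or parts bin.

Things in the scene. Friction and masses are not known exactly. Their poses are not given: they have to be found in the camera images.
- hopper: Loose plywood hopper, 0.2 to 0.4 kg, an open box 130 x 88 x 50 mm. Origin on its flat underside, below the pins; x to its front, y along the pins, z up when level. Side walls 6 mm thick, x -70 to +60 mm; back wall 44 mm high. The floor rises at 35 degrees from x = 20 mm to the open front edge at 60 mm: balls roll out only when tipped forward (front down) past about 35 degrees.
- hopper_axis (a point): Point midway between the hopper's two dowel pins, 40 mm above its underside and body origin; same axes. The pins are 10 mm thick and stick out from the side walls (outer faces y = +-44 mm) to y = +-66 mm. Its weight lies behind the pins when level, full or empty.
- carry_bar (a point): Centre of the hopper's fixed crossbar, a plain wooden bar along y above the box: 12 mm thick in x, 24 mm high, 76 mm long between two upright cheeks. 8 mm behind and 38 mm above hopper_axis; same axes. Made to be pinched from above across its 12 mm; near the centre of mass.
- roller_mid (a point): Centre of the hopper's wooden roller grip, 16 mm thick, 64 mm long along y, between two thin arms at y = +-41 mm behind the back wall (34 mm clear, wall top 20 mm lower). 112 mm behind and 24 mm above hopper_axis; same axes. It spins freely on its axle: pinched from above, the gripper can stay upright while the hopper tilts and the roller goes up and forward.
- roller: The same roller as a spinning part, origin at its centre; it turns about its y axis, so only its position is of use.
- stand_axis (a point): Where hopper_axis belongs in the fixed plywood stand: midway between its two notches, 130 mm above the bench. x to the tray end (the hopper's front goes this way), y through both notches, z up. Notches: upright slots 14 mm wide, bottom 5 mm below this point, straight to 11 mm above, then flared at 45 degrees, in two posts at y = 50 to 62 mm either side, 50 mm long, top 28 mm above.
- stand: The fixed plywood stand with posts, rest board and tray; origin on the bench 130 mm below stand_axis, same axes. The rest board behind the posts (x = -66 to -54 mm, top 90 mm above the bench) carries the hopper's back end, so that it hangs level by its own weight. Nothing stands below the roller of the hung hopper.
- tray_middle (a point): On the floor (6 mm above the bench) of the stand's open tray, 50 mm in front of stand_axis, same axes. From here its inside reaches x = -104 to +100 mm, y = -50 to +50 mm; side walls 42 mm, front wall 54 mm high. It runs under the hung hopper, which tips over it without touching.
- ball0_center (a point): Centre of one of three alike loose wooden balls, 34 mm in diameter, 14 g, lying on the hopper's floor at the start.
- ball1_center (a point): Centre of one of three alike loose wooden balls, 34 mm in diameter, 14 g, lying on the hopper's floor at the start.
- ball2_center (a point): Centre of one of three alike loose wooden balls, 34 mm in diameter, 14 g, lying on the hopper's floor at the start.
- gear: Bystander: loose flat wooden gear, about 84 mm across, 12 mm thick, lying on the bench; origin under its centre.
- glue: Bystander: glue bottle standing on the bench, 52 mm in diameter, 130 mm high; origin under its centre.
- partsbin: Bystander: open red parts bin 110 x 110 x 70 mm on the bench; origin under its centre.

How it is judged:
On the way, in this order (a step that is already met when the one before it is completed fails the run):
1. the hopper hangs level in the stand, both pins in the notches, the balls still in it, and is let go (distance between hopper_axis and stand_axis below 0.012 m and angle between hopper_axis's own z axis and vertical below 0.07 rad and angle between the y axis of hopper_axis and the y axis of stand_axis, either way round below 0.1 rad and x of roller_mid in the frame of stand_axis below -0.08 m and contact force between the fingers and hopper below 0.1 N and height (world z) of each of ball0_center, ball1_center, ball2_center above 0.09 m), for 0.2 s.
2. held by the roller grip, the hopper is tipped forward to 60 degrees (50 to 70) on its pins and kept there for nearly 1 s (distance between hopper_axis and stand_axis below 0.012 m and angle between hopper_axis's own z axis and vertical between 0.873 and 1.222 rad and height (world z) of roller_mid above 0.19 m and contact force between the fingers and roller above 0.3 N), for 0.8 s.
At the end, for the whole second after the job is handed in: The hopper rests in the stand, pins in the notches (hopper_axis within 12 mm of stand_axis, pins within 0.1 rad of the notch line), facing the tray, level within 0.07 rad, at rest and released; all three balls lie on the tray floor; gear, glue bottle and parts bin have moved less than 30 mm (distance between hopper_axis and stand_axis below 0.012 m and angle between hopper_axis's own z axis and vertical below 0.07 rad and angle between the y axis of hopper_axis and the y axis of stand_axis, either way round below 0.1 rad and x of roller_mid in the frame of stand_axis below -0.08 m and linear speed of hopper below 0.02 m/s and angular speed of hopper below 0.1 rad/s and x of ball0_center in the frame of tray_middle between -0.104 and 0.1 m and y of ball0_center in the frame of tray_middle between -0.05 and 0.05 m and z of each of ball0_center, ball1_center, ball2_center in the frame of tray_middle below 0.03 m and x of ball1_center in the frame of tray_middle between -0.104 and 0.1 m and y of ball1_center in the frame of tray_middle between -0.05 and 0.05 m and x of ball2_center in the frame of tray_middle between -0.104 and 0.1 m and y of ball2_center in the frame of tray_middle between -0.05 and 0.05 m and not (distance of gear from where it was at the start of the episode above 0.03 m) and not (distance of glue from where it was at the start of the episode above 0.03 m) and not (distance of partsbin from where it was at the start of the episode above 0.03 m)); the robot touches nothing.
It fails at once if the hopper tips past 75 degrees (angle between hopper_axis's own z axis and vertical above 1.309 rad).
It fails at once if the hopper is let fall about its pins (turns faster than 4 rad/s) (angular speed of hopper above 4 rad/s).
It fails at once if the hopper is dropped into the notches (faster than 0.4 m/s close to its place) (distance between hopper_axis and stand_axis below 0.03 m and linear speed of hopper above 0.4 m/s).
It fails at once if gear, glue bottle or parts bin is disturbed (moved more than 30 mm) (distance of any of gear, glue, partsbin from where it was at the start of the episode above 0.03 m).
It also fails if it takes over 64 s, if anything falls off the work surface, if the arm or the gripper's body presses on something with over 40 N, if the wrist force passes 120 N, or if a joint passes its speed limit or range.

## Working session

There is one attempt and no reset: what is moved stays moved. The work goes in short steps, Python scripts to look and compute and a tool call to move; the robot and the scene stay as the last step left them, time stands still between calls to the robot, and variables do not carry over. Pictures are saved under pics/ and viewed, about 8 in all and at most 12, crops included, and the job is handed in when it is done.

Besides the shell and the picture viewer there is one more tool, called after "Emit:" by a JSON object that holds its "name" and its "arguments", one argument or row to a line. servo_tool: Moves the arm, as the interface text tells. Its arguments: {"type":"object","properties":{"commands":{"type":"array"},"newtons":{"type":"number"}},"required":["commands"]}

```bash
mkdir -p pics
cat > h.py <<'E'
import numpy as np, cv2
from workcell import robot, viewer
def snap(n,tag):
    d=viewer.get_image(n); cv2.imwrite(f'pics/{tag}.png',d['img'][:,:,::-1]); np.save(f'pics/{tag}.npy',{k:d[k] for k in d if k!='img'},allow_pickle=True); return d
def load(tag): return np.load(f'pics/{tag}.npy',allow_pickle=True).item()
def ray(d,u,v):
    r=np.array(d['rotation']); return np.array(d['eye']), r@np.array([(u-d['cx'])/d['fx'],(v-d['cy'])/d['fy'],1])
def atz(d,u,v,z):
    e,r=ray(d,u,v); return e+r*(z-e[2])/r[2]
def proj(d,p):
    c=np.array(d['rotation']).T@(np.array(p)-d['eye']); return [round(float(d['fx']*c[0]/c[2]+d['cx']),1),round(float(d['fy']*c[1]/c[2]+d['cy']),1)]
E
python3 - <<'E'
from h import *
for n in ('scene','top'):
    d=snap(n,n+'0'); print({k:np.round(d[k],3).tolist() for k in d if k!='img'})
print(robot.observe())
E
```

```text
{'fx': 361.709, 'fy': 361.709, 'cx': 315.061, 'cy': 203.147, 'eye': [1.141, 0.036, 0.915], 'rotation': [-0.219, 0.668, 0.674, -0.23]}
{'fx': 492.94, 'fy': 492.94, 'cx': 324.213, 'cy': 199.821, 'eye': [0.399, 0.001, 1.644], 'rotation': [-0.032, 0.713, -0.7, 0.027]}
{'time_s': 0.1, 'q': array([8.88289578e-01, 1.04654100e-01, 9.65662949e-02, 1.56389687e+00,
       1.94708676e-05, 1.35313294e+00]), 'dq': array([-5.45312527e-05, -2.34992966e-03,  1.19710538e-03,  7.14478168e-04,
        2.86708091e-03, -1.39123448e-03]), 'tau': array([ 6.77811331e-03, -5.58210111e+01,  5.04716384e+01,  1.31114680e-02,
       -3.23776849e-04, -2.36403656e-05]), 'ee_pos': array([0.26874932, 0.53612211, 0.23060218]), 'tool_rot': array([ 0.6879046 ,  0.16249594,  0.68828256, -0.16324656]), 'force': array([-0.12230023,  0.18075355, -0.52481727]), 'moment': array([ 0.07632034, -0.02122341, -0.02056372]), 'width': 1.0012683036323358}
```

View pics/top0.png

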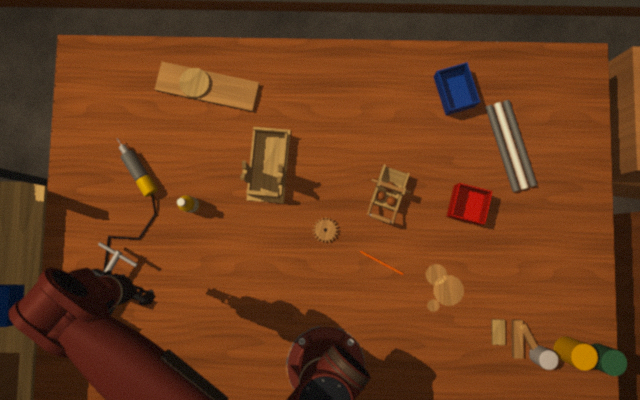

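View pics/scene0.png

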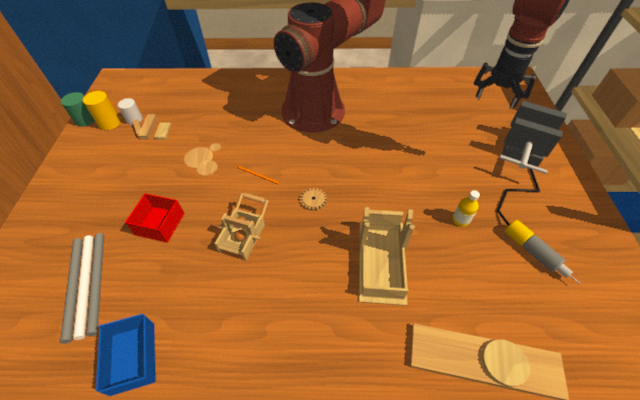

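The top view shows the stand near (268,165) and the hopper near (389,195). The gear is at (326,231), the glue bottle at (187,204) and the red bin at (470,204). Next I'll enlarge the hopper and the stand.

```bash
sed -i 's/^import numpy.*/&\nfrom scipy.spatial.transform import Rotation as R/; s/r=np.array(d\[.rotation.\]); return/r=cam(d); return/; s/np.array(d\[.rotation.\]).T@/cam(d).T@/' h.py
cat >> h.py <<'E'
def cam(d): q=np.array(d['rotation']); return R.from_quat(q[[1,2,3,0]]).as_matrix()
E
python3 - <<'E'
from h import *
t=cv2.imread('pics/top0.png');s=cv2.imread('pics/scene0.png')
def c(i,u,v,w,h,W,H): return cv2.resize(i[v:v+h,u:u+w],(W,H),interpolation=cv2.INTER_CUBIC)
im=np.vstack([np.hstack([c(t,355,155,66,50,400,300) if 0 else c(t,350,155,80,75,400,375-75+0) if 0 else c(t,345,155,80,60+15,400,375)[:300+75], c(t,230,118,80,75+15-15,400,375)])[:, :]])
im2=np.hstack([c(s,205,185,72,80,200+2,225), c(s,340,195,100,112,201,225)])
cv2.imwrite('pics/c1.png',np.hstack([c(t,360,160,60,70,400,467),c(t,235,120,70,92-10,400,469)[:467]]))
cv2.imwrite('pics/c2.png',np.hstack([c(s,205,185,75,80,400,427),c(s,345,200,80,110,400,550)[:427] if 0 else c(s,345,200,100,107,400,427)]))
E
```

```text
(no output)
```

View pics/c1.png

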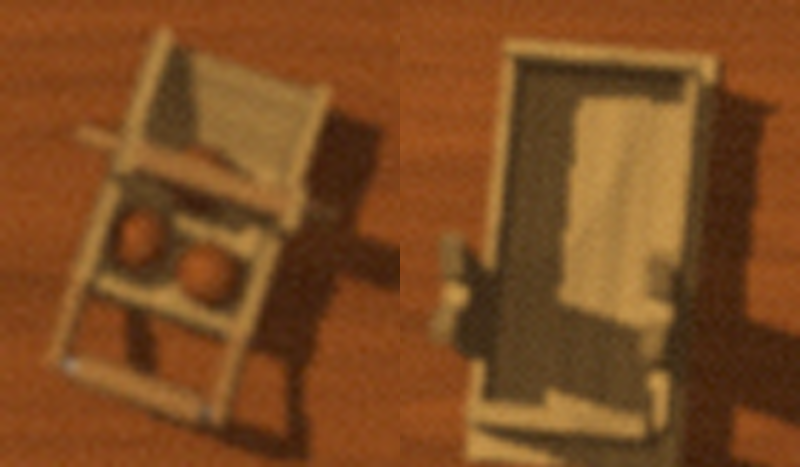

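View pics/c2.png

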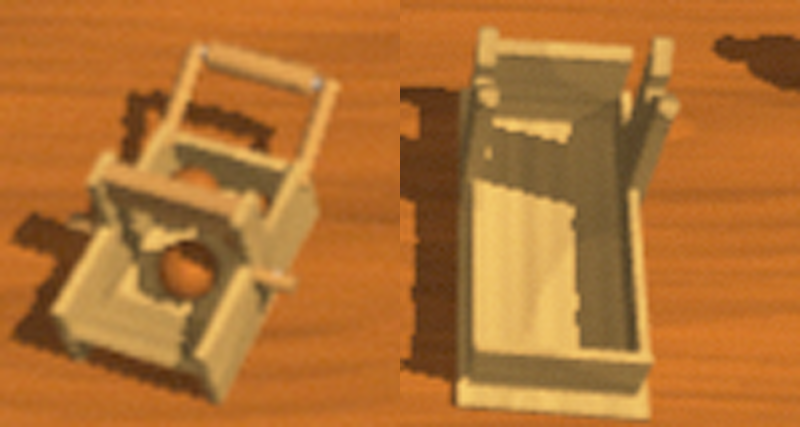

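```bash
cat > fit.py <<'E'
from h import *
from scipy.optimize import least_squares
T,S=load('top0'),load('scene0')
def hT(u,v): return (360+u/6.667,160+v/6.667)
def hS(u,v): return (205+u/5.333,185+v/5.333)
def sT(u,v): return (235+(u-400)/5.714,120+v/5.714)
def sS(u,v): return (345+(u-400)/4,200+v/4)
H=[(T,hT(165,30),(60,41,50)),(T,hT(328,92),(60,-41,50)),(T,hT(80,130),(0,66,40)),(T,hT(67,365),(-112,41,64)),(T,hT(208,412),(-112,-41,64)),
(S,hS(203,50),(-112,-38,64)),(S,hS(320,83),(-112,38,64)),(S,hS(292,285),(0,66,40)),(S,hS(75,222),(0,-66,40)),(S,hS(215,402),(60,44,0)),(S,hS(60,315),(60,-41,50))]
P=[(T,sT(452,235),(25,56,158)),(T,sT(440,340),(-25,56,158)),(T,sT(662,258),(25,-56,158)),(T,sT(656,360),(-25,-56,158)),
(S,sS(488,95),(25,-56,158)),(S,sS(488,35),(-25,-56,158)),(S,sS(668,105),(25,56,158)),(S,sS(660,45),(-25,56,158))]
for n,L,x0 in(('hop',H,(.4,-.13,-.3)),('stand',P,(.45,.12,0))):
    def pose(p,m): c,s=np.cos(p[2]),np.sin(p[2]); m=np.array(m)/1e3; return [p[0]+c*m[0]-s*m[1],p[1]+s*m[0]+c*m[1],m[2]]
    f=lambda p:np.ravel([np.subtract(proj(d,pose(p,m)),uv) for d,uv,m in L])
    r=least_squares(f,x0,diff_step=1e-3,loss='soft_l1'); print(n,np.round(r.x,4),'\n',f(r.x).reshape(-1,2).round(1).tolist())
for n,u,v,z in (('gear',326,231,.01),('glue',182,204,.13),('bin',470,204,.035)): print(n,atz(T,u,v,z).round(3))
o=robot.observe(); q=o['tool_rot'];print(R.from_quat(q[[1,2,3,0]]).as_matrix().round(3))
E
python3 fit.py
```

```text
hop [ 0.5852 -0.2016 -0.3045] 
 [[-0.6, -0.6], [-1.1, -2.0], [-1.1, -0.3], [-1.9, -1.1], [1.3, -0.1], [-1.5, -0.3], [-0.1, -0.5], [-0.2, -0.8], [-1.3, -0.9], [0.6, -0.2], [-1.3, -0.8]]
stand [0.6122 0.2066 0.    ] 
 [[-1.3, 0.4], [0.2, -1.7], [-1.4, -3.0], [-0.8, -4.5], [0.0, 0.7], [-1.4, -0.4], [-0.1, -1.7], [-0.9, -2.8]]
gear [0.433 0.005 0.01 ]
glue [0.506 0.451 0.13 ]
bin [ 0.53  -0.464  0.035]
[[-0.001  0.448  0.894]
 [-0.001  0.894 -0.448]
 [-1.    -0.001 -0.   ]]
```

```bash
sed -i 's/round(float(\(d\[.f[xy].\][^)]*\)),1)/float(\1)/g' h.py; grep 'def proj' -A1 h.py; sed -i "s/(.45,.12,0)/(.6,.2,-.06)/" fit.py; python3 fit.py
```

```text
def proj(d,p):
    c=cam(d).T@(np.array(p)-d['eye']); return [float(d['fx']*c[0]/c[2]+d['cx']),float(d['fy']*c[1]/c[2]+d['cy'])]
hop [ 0.5847 -0.2015 -0.3212] 
 [[-0.3, -0.6], [-0.9, -1.6], [-1.1, -0.5], [-2.4, -1.4], [0.6, 0.0], [-0.8, -0.5], [0.4, -0.2], [-0.3, -0.7], [-1.1, -1.4], [0.2, -0.2], [-1.4, -1.3]]
stand [ 0.6115  0.2065 -0.0703] 
 [[-0.7, -0.6], [-0.2, -2.8], [-0.9, -1.4], [-1.4, -3.1], [-0.8, -0.9], [-0.8, -1.9], [-0.7, -0.6], [-0.1, -1.8]]
gear [0.433 0.005 0.01 ]
glue [0.506 0.451 0.13 ]
bin [ 0.53  -0.464  0.035]
[[-0.001  0.448  0.894]
 [-0.001  0.894 -0.448]
 [-1.    -0.001 -0.   ]]
```

```bash
sed -i "s/^for n,L,x0/P=[P[0],P[2]]+P[4:]\nfor n,L,x0/; s/proj(d,pose(p,m)),uv)/proj(d,pose(p,m)),np.array(uv)-.4)/" fit.py
cat >> h.py <<'E'
def tool():
    o=robot.observe(); q=o['tool_rot']; return o,R.from_quat(q[[1,2,3,0]]).as_matrix()
def goto(p,yaw,W=None,ee=None):
    "turn and shift in present tool axes to reach TCP p, pointing down, tool y at world angle yaw"
    o,M=tool(); M=M if W is None else W
    G=np.array([[0,0,-1],[np.cos(yaw),np.sin(yaw),0]]); G=np.column_stack([G[0],G[1],np.cross(G[0],G[1])])
    print('turn',R.from_matrix(M.T@G).as_rotvec().round(4),'shift',(M.T@(np.array(p)-(o['ee_pos'] if ee is None else ee))).round(4))
E
cat >> fit.py <<'E'
p=[.5847,-.2015,-.3212]
E
python3 fit.py|head -4
python3 - <<'E'
from h import *
c,s=np.cos(-.32),np.sin(-.32)
goto([.584-.008*c,-.2015-.008*s,.2],-.32)
E
```

```text
hop [ 0.5847 -0.2018 -0.3187] 
 [[0.1, -0.1], [-0.5, -1.2], [-0.6, -0.0], [-1.9, -0.9], [1.2, 0.5], [-0.6, -0.1], [0.6, 0.1], [0.0, -0.3], [-0.8, -0.9], [0.6, 0.2], [-1.1, -0.8]]
stand [ 0.6128  0.2065 -0.0712] 
 [[-0.2, -0.6], [-0.5, -1.5], [-0.4, -0.1], [-0.4, -1.1], [-0.2, 0.2], [0.3, -1.0]]
turn [1.426e+00 6.000e-04 1.100e-03] shift [ 0.031  -0.5192  0.6046]
```

Emit:
{"name": "servo_tool", "arguments": {
  "commands": [
    [[0.071,0,0],[0.0015,-0.026,0.03],60],
    [[0.143,0,0],[0.003,-0.052,0.06],60],
    [[0.285,0,0],[0.006,-0.104,0.121],60],
    [[0.428,0,0],[0.009,-0.156,0.181],60],
    [[0.57,0,0],[0.012,-0.208,0.242],60],
    [[0.713,0,0],[0.015,-0.26,0.302],60],
    [[0.856,0,0],[0.019,-0.312,0.363],60],
    [[1,0,0],[0.022,-0.363,0.423],60],
    [[1.14,0,0],[0.025,-0.415,0.484],60],
    [[1.28,0,0],[0.028,-0.467,0.544],60],
    [[1.426,0,0],[0.031,-0.519,0.605],60],
    [[1.426,0,0],[0.031,-0.519,0.605],60],
    [[1.426,0,0],[0.031,-0.519,0.605],60],
    [[1.426,0,0],[0.031,-0.519,0.605],60],
    [[1.426,0,0],[0.031,-0.519,0.605],60],
    [[1.426,0,0],[0.031,-0.519,0.605],60],
    [[1.426,0,0],[0.031,-0.519,0.605],60],
    [[1.426,0,0],[0.031,-0.519,0.605],60],
    [[1.426,0,0],[0.031,-0.519,0.605],60],
    [[1.426,0,0],[0.031,-0.519,0.605],60]
  ]
}}

```text
time_s: 2.1
ee_pos: [0.5769, -0.1976, 0.2004]
tool_rot: [0.414, 0.573, 0.414, -0.573]
force: [0.4, -0.2, -0.4]
width: 0.599
```

Run:
```python
from h import *
d=snap('scene','s1'); 
c,s=np.cos(-.319),np.sin(-.319)
goto([.5847-.008*c,-.2018-.008*s,.06],-.319)
o,M=tool(); print(o['ee_pos'],o['width'],o['force'],proj(d,o['ee_pos']))
i=cv2.imread('pics/s1.png')[120:280,140:340]; cv2.imwrite('pics/s1c.png',cv2.resize(i,(750,600),interpolation=cv2.INTER_CUBIC))
```

```text
turn [ 0.0003 -0.0002 -0.0002] shift [0.1406 0.0006 0.0017]
[ 0.57700421 -0.19750126  0.2005936 ] 0.6008403976541026 [-0.17753173  0.28505153  0.04575047] [228.92953014593303, 194.62780362812566]
```

View pics/s1c.png

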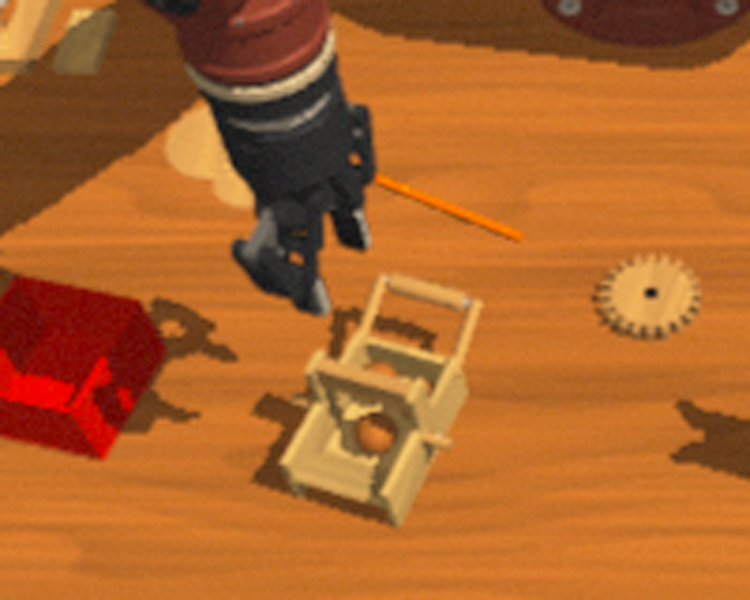

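The open fingers straddle the bar line: the tips are at (318,310) and (360,245) in the crop, above the bar at about (362,385). I'll descend and grip.

Emit:
{"name": "servo_tool", "arguments": {
  "commands": [
    [[0,0,0],[0.02,0,0.001],60],
    [[0,0,0],[0.045,0.0005,0.0015],60],
    [[0,0,0],[0.07,0.0005,0.0015],60],
    [[0,0,0],[0.095,0.0005,0.0015],60],
    [[0,0,0],[0.115,0.0005,0.0015],60],
    [[0,0,0],[0.13,0.0005,0.0015],60],
    [[0,0,0],[0.139,0.0005,0.0015],60],
    [[0,0,0],[0.14,0.0005,0.0015],60],
    [[0,0,0],[0.14,0.0005,0.0015],60],
    [[0,0,0],[0.14,0.0005,0.0015],40],
    [[0,0,0],[0.14,0.0005,0.0015],25],
    [[0,0,0],[0.14,0.0005,0.0015],15],
    [[0,0,0],[0.14,0.0005,0.0015],5],
    [[0,0,0],[0.14,0.0005,0.0015],0],
    [[0,0,0],[0.14,0.0005,0.0015],0],
    [[0,0,0],[0.14,0.0005,0.0015],0],
    [[0,0,0],[0.14,0.0005,0.0015],0]
  ],
  "newtons": 60
}}

```text
time_s: 3.85
ee_pos: [0.5777, -0.2007, 0.061]
tool_rot: [0.414, 0.574, 0.413, -0.573]
force: [2.4, -0.8, 6.1]
width: 0.131
```

Emit:
{"name": "servo_tool", "arguments": {
  "commands": [
    [[0,0,0],[-0.004,0,0],0],
    [[0,0,0],[-0.012,0,0],0],
    [[0,0,0],[-0.024,0,0],0],
    [[0,0,0],[-0.04,0,0],0],
    [[0,0,0],[-0.06,0,0],0],
    [[0,0,0],[-0.08,0,0],0],
    [[0,0,0],[-0.1,0,0],0],
    [[0,0,0],[-0.12,0,0],0],
    [[0,0,0],[-0.14,0,0],0],
    [[0,0,0],[-0.16,0,0],0],
    [[0,0,0],[-0.175,0,0],0],
    [[0,0,0],[-0.185,0,0],0],
    [[0,0,0],[-0.19,0,0],0],
    [[0,0,0],[-0.19,0,0],0],
    [[0,0,0],[-0.19,0,0],0]
  ]
}}

```text
time_s: 5.35
ee_pos: [0.5769, -0.2002, 0.2496]
tool_rot: [-0.414, -0.573, -0.414, 0.573]
force: [-0.3, -0.1, -3.0]
width: 0.13
```

Run:
```python
from h import *
goto([.6048,.2065,.251],-.071)
o,M=tool(); print(o['ee_pos'],o['width'],o['force'],o['moment'])
```

```text
turn [-0.249  -0.0004  0.0008] shift [-0.0012 -0.1015 -0.3948]
[ 0.57694899 -0.20021067  0.24963747] 0.12956451129186689 [-0.33363737 -0.10683374 -2.97532158] [ 0.02432261 -0.08111997  0.02814824]
```

Emit:
{"name": "servo_tool", "arguments": {
  "commands": [
    [[-0.0022,0,0],[0,-0.0009,-0.0036],0],
    [[-0.0085,0,0],[0,-0.0035,-0.0134],0],
    [[-0.0184,0,0],[0,-0.0075,-0.0292],0],
    [[-0.0314,0,0],[0,-0.0128,-0.0497],0],
    [[-0.047,0,0],[0,-0.0192,-0.0746],0],
    [[-0.0645,0,0],[0,-0.0263,-0.102],0],
    [[-0.0837,0,0],[0,-0.0341,-0.133],0],
    [[-0.104,0,0],[0,-0.0423,-0.165],0],
    [[-0.1245,0,0],[0,-0.0508,-0.1974],0],
    [[-0.145,0,0],[0,-0.0592,-0.23],0],
    [[-0.1653,0,0],[0,-0.0674,-0.262],0],
    [[-0.1845,0,0],[0,-0.0752,-0.293],0],
    [[-0.202,0,0],[0,-0.0823,-0.32],0],
    [[-0.2176,0,0],[0,-0.0887,-0.345],0],
    [[-0.2306,0,0],[0,-0.094,-0.3656],0],
    [[-0.2405,0,0],[0,-0.098,-0.3814],0],
    [[-0.2468,0,0],[0,-0.1006,-0.3912],0],
    [[-0.249,0,0],[0,-0.1015,-0.3948],0],
    [[-0.249,0,0],[0,-0.1015,-0.3948],0],
    [[-0.249,0,0],[0,-0.1015,-0.3948],0]
  ]
}}

```text
time_s: 7.35
ee_pos: [0.6051, 0.2057, 0.2503]
tool_rot: [-0.482, -0.518, -0.482, 0.518]
force: [0.5, 0.1, -2.7]
width: 0.132
```

Run:
```python
from h import *
a=snap('scene','s2');b=snap('top','t2')
o,M=tool(); print(o['ee_pos'],o['width'],o['force'])
i=cv2.imread('pics/s2.png')[160:280,340:450]; j=cv2.imread('pics/t2.png')[110:230,225:315]
cv2.imwrite('pics/c3.png',np.hstack([cv2.resize(i,None,fx=4,fy=4,interpolation=cv2.INTER_CUBIC),cv2.resize(j,None,fx=4,fy=4,interpolation=cv2.INTER_CUBIC)]))
```

```text
[0.60511142 0.20556109 0.25037351] 0.1290907371769494 [ 0.07922817 -0.30519881 -2.51080823]
```

View pics/c3.png

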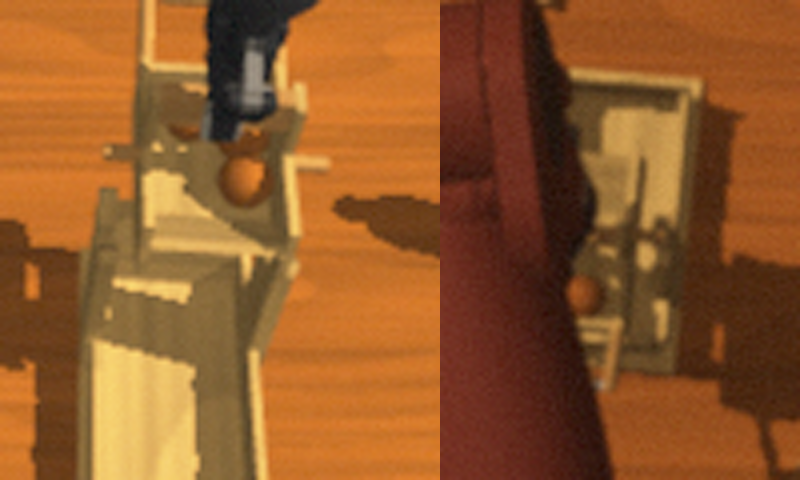

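Run:
```python
from h import *
S=load('s2'); o,M=tool()
yaw=np.arctan2(M[1,1],M[0,1]); c,s=np.cos(yaw),np.sin(yaw)
ax=o['ee_pos']+np.array([.008*c,.008*s,-.021]); print('yaw',yaw,'axis by robot',ax)
f=lambda u,v:(340+u/4-.4,160+v/4-.4)
L=atz(S,*f(105,152),ax[2]);Rr=atz(S,*f(329,163),ax[2])
print('pins cam',L,Rr,'mid',(L+Rr)/2,'len',np.linalg.norm(L-Rr),'yaw',np.arctan2(-(Rr-L)[0],(Rr-L)[1]))
# stand tips in same picture & S0
g=lambda u,v:(345+u/4-.4,200+v/4-.4)
t=[atz(S,*g(u,v),.158) for u,v in((88,95),(88,35),(268,105),(260,45))]
print(np.round(t,4)); t=np.array(t); m=t.mean(0); print('stand',m,'yaw',np.arctan2(-(t[2]+t[3]-t[0]-t[1])[0],(t[2]+t[3]-t[0]-t[1])[1]), 'len x',t[0]-t[1],t[2]-t[3])
T=load('top0')
for p in ((25,44),(-25,44)): pass
```

```text
yaw -0.07211388225218551 axis by robot [0.61309062 0.20498467 0.22937351]
pins cam [0.60771414 0.14263439 0.22937351] [0.61554276 0.27487401 0.22937351] mid [0.61162845 0.2087542  0.22937351] len 0.1324711490162621 yaw -0.05913125604631632
[[0.6341 0.1498 0.158 ]
 [0.5875 0.1532 0.158 ]
 [0.641  0.2612 0.158 ]
 [0.595  0.2628 0.158 ]]
stand [0.61438887 0.20672704 0.158     ] yaw -0.06541704613063752 len x [ 4.66161843e-02 -3.39159532e-03  1.11022302e-16] [ 0.04605919 -0.00165696  0.        ]
```

The box is over the stand with the balls inside. Its pins are at (105,152) and (329,163) in the crop, about 2.5 mm short in x and 2 mm off in y against the posts. I'll correct this and lower it into the flare.

Emit:
{"name": "servo_tool", "arguments": {
  "commands": [
    [[0,0,0],[0,0.001,0.001],0],
    [[0,0,0],[0.004,0.0025,0.0018],0],
    [[0,0,0],[0.01,0.0025,0.0018],0],
    [[0,0,0],[0.02,0.0025,0.0018],0],
    [[0,0,0],[0.03,0.0025,0.0018],0],
    [[0,0,0],[0.04,0.0025,0.0018],0],
    [[0,0,0],[0.05,0.0025,0.0018],0],
    [[0,0,0],[0.06,0.0025,0.0018],0],
    [[0,0,0],[0.067,0.0025,0.0018],0],
    [[0,0,0],[0.071,0.0025,0.0018],0],
    [[0,0,0],[0.074,0.0025,0.0018],0],
    [[0,0,0],[0.074,0.0025,0.0018],0],
    [[0,0,0],[0.074,0.0025,0.0018],0]
  ]
}}

```text
time_s: 8.75
ee_pos: [0.6076, 0.2044, 0.1767]
tool_rot: [0.482, 0.518, 0.482, -0.517]
force: [0.0, 0.4, -2.1]
width: 0.126
```

Run:
```python
from h import *
a=snap('scene','s3')
o,M=tool(); print(o['ee_pos'],o['width'],o['force'])
i=cv2.imread('pics/s3.png')[190:270,350:430]
cv2.imwrite('pics/c4.png',cv2.resize(i,(600,600),interpolation=cv2.INTER_CUBIC))
```

```text
[0.60759058 0.20441113 0.17684597] 0.1294184052834316 [-0.55110637  0.58487189 -3.03652184]
```

View pics/c4.png

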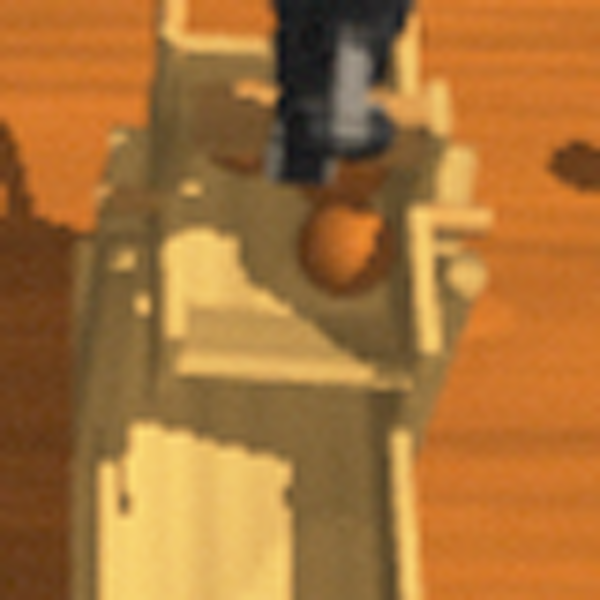

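The right pin at (455–490,218) sits between its post tips at (465,270) and (458,155). The left pin at (100–160,192) also lies between its tips. I'll make a small yaw and x tweak and go down slowly, checking the force.

Emit:
{"name": "servo_tool", "arguments": {
  "commands": [
    [[-0.006,0,0],[0,0.0005,0],0],
    [[-0.012,0,0],[0,0.001,0],0],
    [[-0.012,0,0],[0.003,0.001,0],0],
    [[-0.012,0,0],[0.006,0.001,0],0],
    [[-0.012,0,0],[0.009,0.001,0],0],
    [[-0.012,0,0],[0.012,0.001,0],0],
    [[-0.012,0,0],[0.014,0.001,0],0],
    [[-0.012,0,0],[0.016,0.001,0],0],
    [[-0.012,0,0],[0.016,0.001,0],0],
    [[-0.012,0,0],[0.016,0.001,0],0]
  ]
}}

```text
time_s: 9.8
ee_pos: [0.6084, 0.2045, 0.1667]
tool_rot: [0.486, 0.516, 0.484, -0.513]
force: [-17.9, -3.0, 38.2]
width: 0.131
```

Run:
```python
from h import *
o,M=tool(); print(o['ee_pos'],np.arctan2(M[1,1],M[0,1]),o['force'],o['moment'])
```

```text
[0.60842078 0.20446293 0.16673113] -0.05865952217581443 [-17.94719641  -3.03358228  38.21406173] [-0.98739644  3.98232261 -0.16162227]
```

Contact has pushed back in −x and up on both pins, so the pins are sitting on the front flares about 4.5 mm too far forward. I'll back up, shift rearward and retry.

Emit:
{"name": "servo_tool", "arguments": {
  "commands": [
    [[0,0,0],[-0.006,0,0],0],
    [[0,0,0],[-0.012,0,0],0],
    [[0,0,0],[-0.012,-0.003,0],0],
    [[0,0,0],[-0.012,-0.0047,0],0],
    [[0,0,0],[-0.009,-0.0047,0],0],
    [[0,0,0],[-0.006,-0.0047,0],0],
    [[0,0,0],[-0.003,-0.0047,0],0],
    [[0,0,0],[-0.001,-0.0047,0],0],
    [[0,0,0],[0,-0.0047,0],0],
    [[0,0,0],[0,-0.0047,0],0],
    [[0,0,0],[0,-0.0047,0],0]
  ]
}}

```text
time_s: 10.9
ee_pos: [0.6037, 0.2046, 0.1604]
tool_rot: [0.485, 0.515, 0.485, -0.514]
force: [-0.0, -0.1, -2.3]
width: 0.13
```

Run:
```python
from h import *
o,M=tool(); print(o['ee_pos'],np.arctan2(M[1,1],M[0,1]),o['force'],o['moment'])
```

```text
[0.60371966 0.20458424 0.16043854] -0.05906071717128359 [-0.00352515 -0.09717734 -2.32726704] [-0.03094367 -0.07207901 -0.02246801]
```

Emit:
{"name": "servo_tool", "arguments": {
  "commands": [
    [[0,0,0],[0.002,0,0],0],
    [[0,0,0],[0.004,0,0],0],
    [[0,0,0],[0.006,0,0],0],
    [[0,0,0],[0.007,0,0],0],
    [[0,0,0],[0.008,0,0],0],
    [[0,0,0],[0.0085,0,0],0],
    [[0,0,0],[0.0085,0,0],0]
  ]
}}

```text
time_s: 11.6
ee_pos: [0.6036, 0.2046, 0.1518]
tool_rot: [0.485, 0.515, 0.485, -0.514]
force: [-0.5, -0.5, -2.9]
width: 0.128
```

Run:
```python
from h import *
o,M=tool(); print(o['ee_pos'],np.arctan2(M[1,1],M[0,1]),o['force'],o['moment'])
```

```text
[0.60363397 0.20461919 0.15176703] -0.058932941540187994 [-0.50881599 -0.53478058 -2.91388742] [ 0.00953818 -0.05276375  0.01615631]
```

Emit:
{"name": "servo_tool", "arguments": {
  "commands": [
    [[0,0,0],[0.0005,0,0],0],
    [[0,0,0],[0.001,0,0],0],
    [[0,0,0],[0.0012,0,0],0],
    [[0,0,0],[0.0012,0,0],0]
  ]
}}

```text
time_s: 12.0
ee_pos: [0.6038, 0.2046, 0.151]
tool_rot: [0.485, 0.515, 0.485, -0.514]
force: [0.2, -0.4, -0.2]
width: 0.128
```

Emit:
{"name": "servo_tool", "arguments": {
  "commands": [
    [[0,0,0],[0,0,0],8],
    [[0,0,0],[0,0,0],14],
    [[0,0,0],[0,0,0],18],
    [[0,0,0],[0,0,0],25],
    [[0,0,0],[0,0,0],35],
    [[0,0,0],[0,0,0],45],
    [[0,0,0],[0,0,0],55],
    [[0,0,0],[0,0,0],55],
    [[0,0,0],[0,0,0],55],
    [[0,0,0],[0,0,0],55]
  ]
}}

```text
time_s: 13.0
ee_pos: [0.6037, 0.2046, 0.1506]
tool_rot: [0.485, 0.515, 0.485, -0.514]
force: [0.0, -0.0, -0.4]
width: 0.549
```

Run:
```python
from h import *
o,M=tool(); print(o['ee_pos'],np.arctan2(M[1,1],M[0,1]),o['force'],o['moment'],o['width'])
```

```text
[0.60365425 0.20460552 0.15062911] -0.058961117308199036 [ 0.01726044 -0.04299335 -0.39650557] [-0.02594005  0.02610809  0.03747399] 0.549464461709844
```

The hopper is released, with the wrist force near zero. I'll raise the arm, move back over the roller and look.

Emit:
{"name": "servo_tool", "arguments": {
  "commands": [
    [[0,0,0],[-0.005,0,0],55],
    [[0,0,0],[-0.015,0,0],55],
    [[0,0,0],[-0.03,0,0],55],
    [[0,0,0],[-0.05,0,0],55],
    [[0,0,0],[-0.07,0,0],55],
    [[0,0,0],[-0.085,0,0],50],
    [[0,0,0],[-0.085,-0.02,0],45],
    [[0,0,0],[-0.085,-0.045,0],45],
    [[0,0,0],[-0.085,-0.07,0],45],
    [[0,0,0],[-0.085,-0.09,0],45],
    [[0,0,0],[-0.085,-0.104,0],45],
    [[0,0,0],[-0.085,-0.104,0],45],
    [[0,0,0],[-0.085,-0.104,0],45]
  ]
}}

```text
time_s: 14.3
ee_pos: [0.5005, 0.2108, 0.2369]
tool_rot: [0.485, 0.515, 0.485, -0.514]
force: [0.9, -0.1, -0.5]
width: 0.447
```

Run:
```python
from h import *
a=snap('scene','s4')
o,M=tool(); print(o['ee_pos'],o['width'],o['force'],M[:,1])
i=cv2.imread('pics/s4.png')[165:265,340:440]
cv2.imwrite('pics/c5.png',cv2.resize(i,(600,600),interpolation=cv2.INTER_CUBIC))
```

```text
[0.50064364 0.21066904 0.23648437] 0.45109237327181784 [-0.68102254  0.30216639 -0.49079945] [ 0.99825112 -0.05909762  0.00147245]
```

View pics/c5.png

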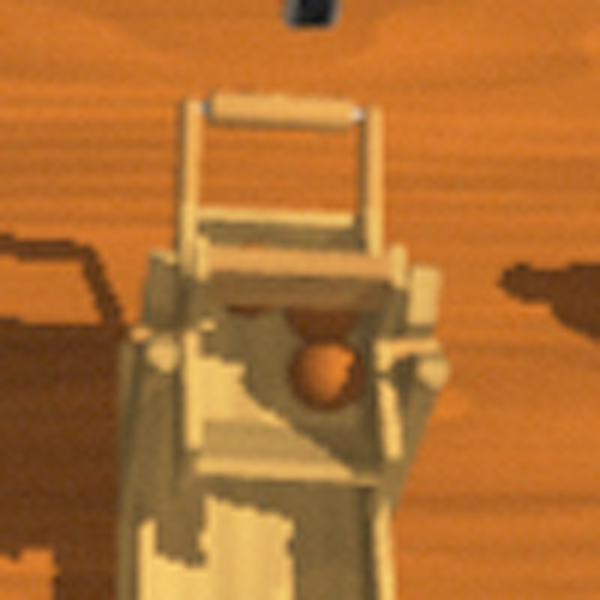

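The hopper is seated: the pins are at (160,335) and (410,345) inside the notches, and the ball is at (325,375). The roller centre is at (283,108) in the crop, so I'll check it against the arm.

Run:
```python
from h import *
S=load('s4'); f=lambda u,v:(340+u/6-.4,165+v/6-.4)
print('roller',atz(S,*f(283,108),.154).round(4), 'ends',atz(S,*f(207,104),.154).round(4),atz(S,*f(359,113),.154).round(4))
print('pins',atz(S,*f(135,332),.13).round(4),atz(S,*f(435,346),.13).round(4))
o,M=tool(); print(o['ee_pos'],proj(S,o['ee_pos']), (np.array(proj(S,o['ee_pos']))-[340,165])*6)
```

```text
roller [0.4968 0.2153 0.154 ] ends [0.4945 0.1809 0.154 ] [0.4997 0.2496 0.154 ]
pins [0.6046 0.143  0.13  ] [0.6114 0.2724 0.13  ]
[0.50064364 0.21066904 0.23648437] [389.81282834742376, 162.86242093589374] [298.87697008 -12.82547438]
```

Emit:
{"name": "servo_tool", "arguments": {
  "commands": [
    [[0,0,0],[0.01,-0.0015,-0.001],45],
    [[0,0,0],[0.03,-0.0015,-0.001],45],
    [[0,0,0],[0.05,-0.0015,-0.001],45],
    [[0,0,0],[0.07,-0.0015,-0.001],45],
    [[0,0,0],[0.085,-0.0015,-0.001],45],
    [[0,0,0],[0.095,-0.0015,-0.001],45],
    [[0,0,0],[0.1,-0.0015,-0.001],45],
    [[0,0,0],[0.1,-0.0015,-0.001],45],
    [[0,0,0],[0.1,-0.0015,-0.001],45],
    [[0,0,0],[0.1,-0.0015,-0.001],35],
    [[0,0,0],[0.1,-0.0015,-0.001],28],
    [[0,0,0],[0.1,-0.0015,-0.001],22],
    [[0,0,0],[0.1,-0.0015,-0.001],16],
    [[0,0,0],[0.1,-0.0015,-0.001],10],
    [[0,0,0],[0.1,-0.0015,-0.001],5],
    [[0,0,0],[0.1,-0.0015,-0.001],5],
    [[0,0,0],[0.1,-0.0015,-0.001],5]
  ],
  "newtons": 40
}}

```text
time_s: 16.05
ee_pos: [0.4984, 0.2118, 0.1358]
tool_rot: [0.485, 0.515, 0.485, -0.514]
force: [-0.7, 0.7, 5.0]
width: 0.172
```

Run:
```python
from h import *
o,M=tool(); print(o['ee_pos'],o['width'],o['force'],o['moment'],M.round(3).tolist())
for e in range(0,61,3):
    t=np.radians(e); x=-112*np.cos(t)+24*np.sin(t); z=112*np.sin(t)+24*np.cos(t); print(e, round(-(z-24),1), round(x+112,1),end=' | ')
```

```text
[0.49836264 0.21184855 0.13578279] 0.17164336304330638 [-0.73576581  0.70287516  5.02222854] [ 0.06536904  0.29238682 -0.03883668] [[0.0, 0.998, -0.059], [0.0, -0.059, -0.998], [-1.0, 0.0, -0.0]]
0 -0.0 0.0 | 3 -5.8 1.4 | 6 -11.6 3.1 | 9 -17.2 5.1 | 12 -22.8 7.4 | 15 -28.2 10.0 | 18 -33.4 12.9 | 21 -38.5 16.0 | 24 -43.5 19.4 | 27 -48.2 23.1 | 30 -52.8 27.0 | 33 -57.1 31.1 | 36 -61.2 35.5 | 39 -65.1 40.1 | 42 -68.8 44.8 | 45 -72.2 49.8 | 48 -75.3 54.9 | 51 -78.1 60.2 | 54 -80.7 65.6 | 57 -83.0 71.1 | 60 -85.0 76.8 |
```

Emit:
{"name": "servo_tool", "arguments": {
  "commands": [
    [[0,0,0],[-0.0019,0.0005,0],5],
    [[0,0,0],[-0.0058,0.0014,0],5],
    [[0,0,0],[-0.0116,0.0031,0],5],
    [[0,0,0],[-0.0172,0.0051,0],5],
    [[0,0,0],[-0.0228,0.0074,0],5],
    [[0,0,0],[-0.0282,0.01,0],5],
    [[0,0,0],[-0.0334,0.0129,0],5],
    [[0,0,0],[-0.0385,0.016,0],5],
    [[0,0,0],[-0.0435,0.0194,0],5],
    [[0,0,0],[-0.0482,0.0231,0],5],
    [[0,0,0],[-0.0528,0.027,0],5],
    [[0,0,0],[-0.0528,0.027,0],5],
    [[0,0,0],[-0.0528,0.027,0],5]
  ]
}}

```text
time_s: 17.35
ee_pos: [0.5252, 0.2102, 0.1884]
tool_rot: [-0.485, -0.514, -0.485, 0.515]
force: [-0.8, 0.3, -1.1]
width: 0.17
```

Run:
```python
from h import *
a=snap('scene','s5')
o,M=tool(); print(o['ee_pos'],o['width'],o['force'])
i=cv2.imread('pics/s5.png')[145:265,340:440]
cv2.imwrite('pics/c6.png',cv2.resize(i,(500,600),interpolation=cv2.INTER_CUBIC))
```

```text
[0.52509646 0.21023003 0.18820729] 0.1741350493545998 [-0.53717378 -0.23527598 -0.92725468]
```

View pics/c6.png

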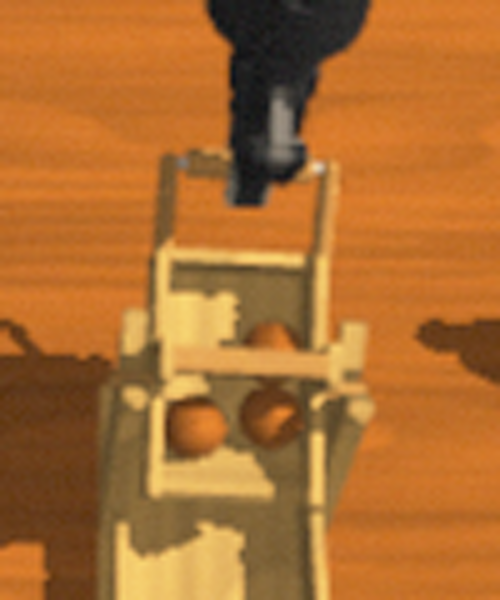

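At about 30° the roller is held at (250,165), the pins are still in the notches, and the balls have rolled to the front ramp. I'll continue to 60° and hold.

Emit:
{"name": "servo_tool", "arguments": {
  "commands": [
    [[0,0,0],[-0.0022,0.002,0],5],
    [[0,0,0],[-0.0064,0.0062,0],5],
    [[0,0,0],[-0.0104,0.0107,0],5],
    [[0,0,0],[-0.0142,0.0154,0],5],
    [[0,0,0],[-0.0177,0.0203,0],5],
    [[0,0,0],[-0.021,0.0253,0],5],
    [[0,0,0],[-0.0239,0.0305,0],5],
    [[0,0,0],[-0.0266,0.0359,0],5],
    [[0,0,0],[-0.0291,0.0413,0],5],
    [[0,0,0],[-0.0312,0.047,0],5],
    [[0,0,0],[-0.0322,0.0498,0],5],
    [[0,0,0],[-0.0322,0.0498,0],5],
    [[0,0,0],[-0.0322,0.0498,0],5],
    [[0,0,0],[-0.0322,0.0498,0],5],
    [[0,0,0],[-0.0322,0.0498,0],5],
    [[0,0,0],[-0.0322,0.0498,0],5],
    [[0,0,0],[-0.0322,0.0498,0],5],
    [[0,0,0],[-0.0322,0.0498,0],5],
    [[0,0,0],[-0.0322,0.0498,0],5],
    [[0,0,0],[-0.0322,0.0498,0],5]
  ]
}}

```text
time_s: 19.4
ee_pos: [0.5751, 0.2073, 0.2207]
tool_rot: [0.485, 0.515, 0.485, -0.514]
force: [-0.2, 1.4, 0.3]
width: 0.17
```

Emit:
{"name": "servo_tool", "arguments": {
  "commands": [
    [[0,0,0],[0,0,0],5],
    [[0,0,0],[0,0,0],5],
    [[0,0,0],[0,0,0],5],
    [[0,0,0],[0,0,0],5],
    [[0,0,0],[0,0,0],5],
    [[0,0,0],[0,0,0],5]
  ]
}}

```text
time_s: 20.0
ee_pos: [0.5751, 0.2073, 0.2207]
tool_rot: [0.485, 0.515, 0.485, -0.514]
force: [0.1, 0.2, 0.9]
width: 0.17
```

Run:
```python
from h import *
a=snap('scene','s6')
o,M=tool(); print(o['ee_pos'],o['width'],o['force'])
S=load('s6'); c,s=np.cos(-.059),np.sin(-.059)
i=cv2.imread('pics/s6.png')[125:305,340:450]
cv2.imwrite('pics/c7.png',cv2.resize(i,(366,600),interpolation=cv2.INTER_CUBIC))
```

```text
[0.57506198 0.20728174 0.22067442] 0.17003496381598604 [-1.22010127  0.41913215  2.41735642]
```

View pics/c7.png

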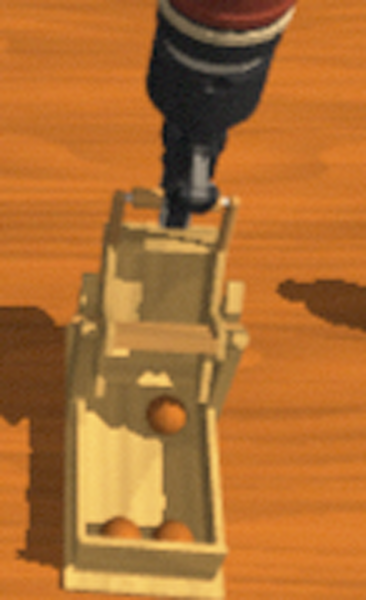

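Two balls lie at the tray front, at (120,530) and (172,535). The third is at (167,413), so I'll check whether it is on the tray floor.

Emit:
{"name": "servo_tool", "arguments": {
  "commands": [
    [[0,0,0],[0,0,0],5],
    [[0,0,0],[0,0,0],5],
    [[0,0,0],[0,0,0],5],
    [[0,0,0],[0,0,0],5],
    [[0,0,0],[0,0,0],5]
  ]
}}

```text
time_s: 20.55
ee_pos: [0.5751, 0.2073, 0.2206]
tool_rot: [0.485, 0.515, 0.485, -0.514]
force: [-1.1, 0.8, 1.5]
width: 0.172
```

Run:
```python
from h import *
o,M=tool(); print(o['force'])
c,s=np.cos(-.059),np.sin(-.059); st=np.array([.6116,.2065])
f=lambda u,v:(340+u*110/366-.4,125+v*180/600-.4)
for tag in('s6','s7'):
    S=load(tag) if tag=='s6' else snap('scene','s7')
    im=cv2.imread(f'pics/{tag}.png'); h=cv2.cvtColor(im,cv2.COLOR_BGR2HSV)
    print(tag, im[244:254:3,386:396:3].mean(axis=2).round().tolist())
d=cv2.absdiff(cv2.imread('pics/s6.png'),cv2.imread('pics/s7.png')).max(2)>25; print('changed px',np.argwhere(d)[:, ::-1].tolist()[:40])
for u,v in((167,413),(120,532),(172,537)):
  for z in(.023,.1): p=atz(S,*f(u,v),z)[:2]-st; print((u,v),z,np.round([c*p[0]+s*p[1],-s*p[0]+c*p[1]],3))
```

```text
[-1.06453995  0.78381212  1.5231658 ]
s6 [[78.0, 60.0, 71.0, 98.0], [64.0, 110.0, 131.0, 77.0], [73.0, 101.0, 127.0, 108.0], [60.0, 80.0, 101.0, 88.0]]
s7 [[78.0, 51.0, 72.0, 94.0], [58.0, 108.0, 127.0, 76.0], [72.0, 101.0, 129.0, 107.0], [64.0, 82.0, 104.0, 88.0]]
changed px [[449, 49], [449, 50], [204, 134], [204, 135]]
(167, 413) 0.023 [0.016 0.023]
(167, 413) 0.1 [0.061 0.009]
(120, 532) 0.023 [ 0.126 -0.019]
(120, 532) 0.1 [ 0.162 -0.03 ]
(172, 537) 0.023 [0.128 0.022]
(172, 537) 0.1 [0.163 0.008]
```

Emit:
{"name": "servo_tool", "arguments": {
  "commands": [
    [[0,0,0],[0.001,-0.0028,0],5],
    [[0,0,0],[0.0043,-0.0112,0],5],
    [[0,0,0],[0.0069,-0.0166,0],5],
    [[0,0,0],[0.0097,-0.0219,0],5],
    [[0,0,0],[0.0128,-0.027,0],5],
    [[0,0,0],[0.0162,-0.032,0],5],
    [[0,0,0],[0.0199,-0.0367,0],5],
    [[0,0,0],[0.0238,-0.0413,0],5],
    [[0,0,0],[0.0279,-0.0457,0],5],
    [[0,0,0],[0.0322,-0.0498,0],5],
    [[0,0,0],[0.0368,-0.0537,0],5],
    [[0,0,0],[0.0415,-0.0574,0],5],
    [[0,0,0],[0.0465,-0.0608,0],5],
    [[0,0,0],[0.0516,-0.0639,0],5],
    [[0,0,0],[0.0568,-0.0668,0],5],
    [[0,0,0],[0.0622,-0.0694,0],5],
    [[0,0,0],[0.0678,-0.0717,0],5],
    [[0,0,0],[0.0734,-0.0737,0],5],
    [[0,0,0],[0.0773,-0.0749,0],5],
    [[0,0,0],[0.0773,-0.0749,0],5]
  ]
}}

```text
time_s: 22.6
ee_pos: [0.5, 0.2117, 0.1426]
tool_rot: [-0.485, -0.514, -0.485, 0.515]
force: [-1.8, -0.5, 0.5]
width: 0.17
```

Emit:
{"name": "servo_tool", "arguments": {
  "commands": [
    [[0,0,0],[0.002,-0.0005,0],5],
    [[0,0,0],[0.004,-0.001,0],5],
    [[0,0,0],[0.006,-0.0015,0],5],
    [[0,0,0],[0.007,-0.0018,0],5],
    [[0,0,0],[0.0077,-0.0019,0],5],
    [[0,0,0],[0.0077,-0.0019,0],5],
    [[0,0,0],[0.0077,-0.0019,0],5]
  ]
}}

```text
time_s: 23.3
ee_pos: [0.4986, 0.2118, 0.1365]
tool_rot: [0.485, 0.515, 0.485, -0.514]
force: [-3.4, -1.3, 6.0]
width: 0.171
```

Run:
```python
from h import *
a=snap('scene','s8')
o,M=tool(); print(o['ee_pos'],o['width'],o['force'])
i=cv2.imread('pics/s8.png')[145:305,340:450]
cv2.imwrite('pics/c8.png',cv2.resize(i,(412,600),interpolation=cv2.INTER_CUBIC))
```

```text
[0.49863638 0.2118004  0.1364686 ] 0.16995178367130168 [-4.18308926 -0.25029893  5.19311661]
```

View pics/c8.png

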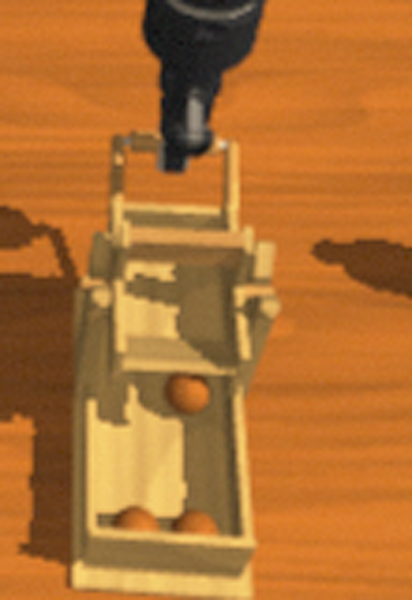

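The hopper is level and empty. All three balls are in the tray, at (187,392), (135,520) and (195,522). I'll release and retreat upwards.

Emit:
{"name": "servo_tool", "arguments": {
  "commands": [
    [[0,0,0],[0,0,0],15],
    [[0,0,0],[0,0,0],20],
    [[0,0,0],[0,0,0],28],
    [[0,0,0],[0,0,0],36],
    [[0,0,0],[0,0,0],45],
    [[0,0,0],[0,0,0],45],
    [[0,0,0],[0,0,0],45],
    [[0,0,0],[-0.005,0,0],45],
    [[0,0,0],[-0.015,0,0],45],
    [[0,0,0],[-0.035,0,0],45],
    [[0,0,0],[-0.06,0,0],45],
    [[0,0,0],[-0.09,0,0],45],
    [[0,0,0],[-0.11,0,0],45],
    [[0,0,0],[-0.11,0,0],45],
    [[0,0,0],[-0.11,0,0],45]
  ]
}}

```text
time_s: 24.85
ee_pos: [0.4987, 0.2119, 0.2463]
tool_rot: [0.485, 0.515, 0.485, -0.514]
force: [-0.7, 0.6, -1.1]
width: 0.451
```

Run:
```python
from h import *
a=snap('scene','s9')
o,M=tool(); print(o['ee_pos'],o['width'],o['force'])
i=cv2.imread('pics/s9.png')[145:305,340:450]
S=load('s9'); f=lambda u,v:(340+u*110/412-.4,145+v*160/600-.4)
c,s=np.cos(-.062),np.sin(-.062); st=np.array([.6116,.2065])
for u,v in((187,392),(135,522),(195,525)):
  p=atz(S,*f(u,v),.023)[:2]-st; print(np.round([c*p[0]+s*p[1]-.05,-s*p[0]+c*p[1]],3))
a=cv2.imread('pics/scene0.png');b=cv2.imread('pics/s9.png')
for n,(x0,y0,x1,y1) in {'gear':(298,185,330,213),'glue':(450,188,482,230),'bin':(122,190,188,245)}.items(): print(n,'changed',(cv2.absdiff(a,b).max(2)[y0:y1,x0:x1]>40).mean().round(3))
cv2.imwrite('pics/c9.png',cv2.resize(i,(412,600),interpolation=cv2.INTER_CUBIC))
```

```text
[0.49827315 0.21181505 0.2453281 ] 0.4526791986347469 [-0.14558496 -0.75283559 -0.16726856]
[-0.032  0.023]
[ 0.075 -0.019]
[0.074 0.023]
gear changed 0.422
glue changed 0.0
bin changed 0.0
```

View pics/c9.png

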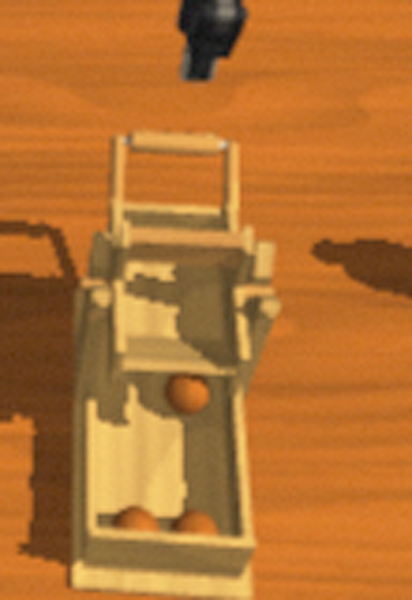

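The hopper is level in the stand with its roller at (175,142), the fingers are clear above it, and the balls are in the tray. The gear patch changed, probably from the arm's shadow. I'll check that by template match, which ignores brightness, and hand in if it agrees.

Run:
```python
from h import *
a=cv2.imread('pics/scene0.png',0);ok=True
for t in('s9','s4'):
    b=cv2.imread(f'pics/{t}.png',0)
    r=cv2.matchTemplate(b[165:235,275:355],a[187:211,300:328],cv2.TM_CCOEFF_NORMED);_,m,_,l=cv2.minMaxLoc(r); d=np.array(l)+[275,165]-[300,187]; print(t,m,d); ok&=bool(m>.5 and abs(d).max()<4)
if ok: print(robot.hand_in())
```

```text
s9 0.46945878863334656 [0 0]
s4 0.4622035622596741 [-23 -22]
```

Run:
```python
from h import *
e=lambda n:cv2.Laplacian(cv2.GaussianBlur(np.log1p(cv2.imread(f'pics/{n}.png',0).astype(np.float32)),(3,3),0),cv2.CV_32F)
a=e('scene0');n=0
for t in('s2','s6','s8','s9'):
    r=cv2.matchTemplate(e(t)[165:235,275:355],a[187:211,300:328],cv2.TM_CCOEFF_NORMED);_,m,_,l=cv2.minMaxLoc(r); d=np.array(l)-[25,22]; print(t,round(m,2),d); n=abs(d).max() if t=='s9' else 0
if n<4: print(robot.hand_in())
```

```text
s2 0.8 [0 0]
s6 0.78 [0 0]
s8 0.73 [0 0]
s9 0.64 [0 0]
the job is handed in; nothing more can be done
None
```

The job is done and handed in at about 25 s of the 64 s allowed; no verdict is reported. The hopper was hung in the stand and let go. I then took it by the roller and tipped it to about 60° by the commanded arc, holding it there for about 2 s. After that I brought it back level and released it, and the gripper is clear above it.

**First try at seating:** the pins landed on the front flares about 4.5 mm too far forward, with about 38 N upward at the wrist. I backed up, shifted back, and the hopper then seated without resistance.

**Last checks:**
- **Hopper:** the last picture shows it level and empty, with both pins in the notches.
- **Balls:** all three lie on the tray floor, at about (-0.03, 0.02), (0.075, -0.02) and (0.075, 0.02) m from the tray middle, all inside its limits.
- **Wrist force:** it is near zero.
- **Glue bottle and parts bin:** their image patches are unchanged.
- **Gear:** this check disagreed at first. 42 % of its patch changed, and a plain template match was inconclusive: 0.47 at zero shift in the last picture, 0.46 at a 23-pixel shift in an earlier one. An edge-based match then found zero displacement in four pictures (0.64 to 0.80), so I put the change down to the arm's shadow.

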